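# Put the washed hair rollers back on their heating posts

## Robot

A 6-joint arm with a two-finger parallel gripper is mounted at the origin on a cart in front of the work surface, level with it; the furniture and walls round the work are solid. World frame = base frame: x ahead of the robot, y to its left, z up, the work surface at z = 0. Lengths are in m, angles in rad, forces in N, time in s.
With the tool pointing down it reaches from about 0.375 to 0.925 m from the base axis. Payload 5.7 kg.
Tool frame: the origin (TCP) lies between the finger pads; the fingertips stand 14 mm ahead of it and the grasp point (between the pads) lies 5 mm behind it; z points along the fingers, y is the line along which they close (so a half turn about z gives the same grasp; the last joint's range is limited). The gripper opens to 88 mm and grips with 3 to 60 N. Pads are 20 mm wide; open, the fingers measure 115 mm over their backs; the gripper's body (75 mm by 178 mm) begins 61 mm behind the grasp point.
Start: joints at [1.085, 0.359, 1.51, -0, 1.272, -0.115], TCP at [0.217, 0.559, 0.237] pointing down, gripper open.
Joint ranges: [-2.97, 2.97], [-1.01, 2.36], [0.21, 2.38], [-0.96, 4.11], [0.2, 2.71], [-2.98, 2.98]. Speed limits (rad/s): [2.39, 2.39, 3.14, 3.14, 3.14, 3.14].

## Interface

Orientations are given as a rotation vector (axis times angle).
In Python, from cell import monitor, cams, robot gives the robot as it stands.
- The arm moves only by the tool play_rows, never from a script. Its argument "moves" is one flat list of numbers, 7 for each row, row after row: the shift along the tool's x, y, z in mm, then the turn, a rotation vector about the tool's x, y, z in degrees, then the opening, from 0 (shut) to 1 (fully open). A call has 1 to 12 rows; each row shifts and turns the commanded pose from where the row before left it, along the tool's axes as they then stand; what a row does not reach is not made up. A row lasts 1/10 s, in which the tool goes at most 50 mm and 8.59 degrees, less where a joint would pass 70% of its speed; a pose out of reach is approached as far as the arm can. A call is refused whole if a number of a shift passes 50 or a number of a turn 8.59, either way. A call with a gripper value outside its range is refused whole. The fingers move at their own pace and stop on an object; "force" is the grip in N (left out, the last holds). Time passes only in rows, so rows that do not move let the fingers close. It gives the time, the measured TCP pose, the force, the opening and the grip force at its end, in the units of the state.
- monitor.get_obs(): the state, without advancing time (a new reading comes with each control period).
- cams.snapshot(name): name is "scene" or "top"; returns a dict with "pixels" (400x640x3 uint8, blue, green, red), "z_map" (400x640 float32, m along the optical axis (not along the pixel's ray), 0 where there is no reading), "fov_y" (degrees; the focal length in pixels is half the picture's height over the tangent of half this angle, whatever the lens; pixels are square), "cx", "cy" (the principal point, pixels), "camera_from_world" (4x4, takes a point from world to camera coordinates). Camera axes: x right, y down, z forward; pixel columns grow to the right and rows downward; lengths in m; the calibration is good to about 2 mm. A picture is of the moment at which its call begins.
- robot.close_job(): hands the job in; it is judged then, once.
The state is a dict: "t": time; "joint_positions": joint angles; "joint_vel": joint speeds; "tau": joint torques, N m; "ee_pos": TCP position; "tcp_rot": TCP orientation; "contact_force": force on the tool from outside, world axes, zero at the start; "torque": the same for the moment, N m; "grip_width": finger opening in m; "gripper_force": force on a finger pad.
Only numpy, scipy, OpenCV 4.12 (cv2) and the standard library are available. Lean on these libraries where they do the work, as an engineer would, in place of code of your own. Each camera call takes 0.05 s, during which the arm holds its last target. There are 200 camera calls.

## Task

The four hair rollers have been washed and stand in a mixed row on the mint-green drying rack. Put each one back on the dark roller set, upright over the heating post with the seat disc of its own colour and pushed fully down, so that the row again stands in the set's own order. Leave the brown dropper bottle behind the racks and the wax pot beside them where they are.

Things in the scene. Friction and masses are not known exactly. Their poses are not given: they have to be found in the camera images.
- roller_yellow: yellow hair roller, the smallest: an open plastic tube 28 mm in outside diameter, 55 mm long, bore about 24 mm, light (under 0.1 kg). It stands upright on the mint-green drying rack (its lower end 12 mm above the worktop) over a thin peg that rises 26 mm inside it. Origin: centre of its lower end; z runs along the tube, up.
- roller_red: red hair roller, the second smallest: an open plastic tube 35 mm in outside diameter, 55 mm long, bore about 31 mm, light (under 0.1 kg). It stands upright on the mint-green drying rack (its lower end 12 mm above the worktop) over a thin peg that rises 26 mm inside it. Origin: centre of its lower end; z runs along the tube, up.
- roller_blue: blue hair roller, the second largest: an open plastic tube 42 mm in outside diameter, 55 mm long, bore about 38 mm, light (under 0.1 kg). It stands upright on the mint-green drying rack (its lower end 12 mm above the worktop) over a thin peg that rises 26 mm inside it. Origin: centre of its lower end; z runs along the tube, up.
- roller_purple: purple hair roller, the largest: an open plastic tube 49 mm in outside diameter, 55 mm long, bore about 45 mm, light (under 0.1 kg). It stands upright on the mint-green drying rack (its lower end 12 mm above the worktop) over a thin peg that rises 26 mm inside it. Origin: centre of its lower end; z runs along the tube, up.
- post_yellow: heating post with a yellow seat disc, on the dark base of the roller set (base 22 mm high, 84 x 304 mm, fixed; its four posts stand in one row 74 mm apart): finned metal, 17 mm thick for its lowest 16 mm, then tapering to a 8 mm rounded end whose tip is 40 mm above the origin. Origin: on the post's axis, on the top face of the base; z up. The yellow disc round its foot is 3 mm thick, so a roller pushed fully down has its lower end 3 mm above this origin.
- post_red: heating post with a red seat disc, on the dark base of the roller set (base 22 mm high, 84 x 304 mm, fixed; its four posts stand in one row 74 mm apart): finned metal, 26.4 mm thick for its lowest 16 mm, then tapering to a 13 mm rounded end whose tip is 40 mm above the origin. Origin: on the post's axis, on the top face of the base; z up. The red disc round its foot is 3 mm thick, so a roller pushed fully down has its lower end 3 mm above this origin.
- post_blue: heating post with a blue seat disc, on the dark base of the roller set (base 22 mm high, 84 x 304 mm, fixed; its four posts stand in one row 74 mm apart): finned metal, 33 mm thick for its lowest 16 mm, then tapering to a 16 mm rounded end whose tip is 40 mm above the origin. Origin: on the post's axis, on the top face of the base; z up. The blue disc round its foot is 3 mm thick, so a roller pushed fully down has its lower end 3 mm above this origin.
- post_purple: heating post with a purple seat disc, on the dark base of the roller set (base 22 mm high, 84 x 304 mm, fixed; its four posts stand in one row 74 mm apart): finned metal, 40 mm thick for its lowest 16 mm, then tapering to a 20 mm rounded end whose tip is 40 mm above the origin. Origin: on the post's axis, on the top face of the base; z up. The purple disc round its foot is 3 mm thick, so a roller pushed fully down has its lower end 3 mm above this origin.
- dropper_bottle: bystander: small brown dropper bottle, 33 mm across, 102 mm tall, standing loose behind the two racks (a like one on the drawer chest is part of the room); over it, from x = 0.58 on, hang a wall shelf and a lamp, 0.46 m above the worktop, so keep the wrist low and near. Origin: centre of its underside; z up.
- wax_pot: bystander: round grey-lidded white wax pot, 84 mm across, 27 mm tall, standing loose at the right of the racks. Origin: centre of its underside; z up.
There are look-alikes about, which are no part of the job. What is shaped like the roller_blue but turquoise is not meant.

How it is judged:
At the end, for the whole second after the job is handed in: Each of the four rollers stands over the post of its own colour: its axis within 7 mm of the post's, its lower end on the seat disc (less than 8 mm above the top face of the base, so within 5 mm of the disc), upright within 0.12 rad, and at rest (horizontal distance between roller_yellow and post_yellow below 0.007 m and z of roller_yellow in the frame of post_yellow between 0 and 0.008 m and angle between each of roller_yellow, roller_red, roller_blue, roller_purple's own z axis and vertical below 0.12 rad and linear speed of each of roller_yellow, roller_red, roller_blue, roller_purple below 0.02 m/s and horizontal distance between roller_red and post_red below 0.007 m and z of roller_red in the frame of post_red between 0 and 0.008 m and horizontal distance between roller_blue and post_blue below 0.007 m and z of roller_blue in the frame of post_blue between 0 and 0.008 m and horizontal distance between roller_purple and post_purple below 0.007 m and z of roller_purple in the frame of post_purple between 0 and 0.008 m); the robot touches nothing.
It fails at once if the brown dropper bottle is pushed more than 30 mm or tipped over (distance of dropper_bottle from where it was at the start of the episode above 0.03 m or angle between dropper_bottle's own z axis and vertical above 0.5 rad).
It fails at once if the wax pot is pushed more than 30 mm or tipped over (distance of wax_pot from where it was at the start of the episode above 0.03 m or angle between wax_pot's own z axis and vertical above 0.5 rad).
It also fails if it takes over 93 s, if anything falls off the work surface, if the arm or the gripper's body presses on something with over 40 N, if the wrist force passes 120 N, or if a joint passes its speed limit or range.

## Working session

There is one attempt and no reset: what is moved stays moved. The work goes in short steps, Python scripts to look and compute and a tool call to move; the robot and the scene stay as the last step left them, time stands still between calls to the robot, and variables do not carry over. Pictures are saved under pics/ and viewed, at most 14 in all, crops included, and the job is handed in when it is done.

Besides the shell and the picture viewer there is one more tool, called after ">>>" as a command line: name --argument value ..., lists and objects as JSON in quotes. play_rows: Moves the arm, as the interface text tells. Its arguments: {"type":"object","properties":{"moves":{"type":"array"},"force":{"type":"number"}},"required":["moves"]}

```bash
mkdir -p pics; cat > h.py <<'E'
import numpy as np, cv2
from cell import monitor, cams, robot
def snap(n):
    s=cams.snapshot(n); s['f']=200/np.tan(np.radians(s['fov_y'])/2); s['T']=np.array(s['camera_from_world']); return s
def pts(s):
    z=s['z_map']; v,u=np.mgrid[0:400,0:640]
    P=np.stack([(u-s['cx'])/s['f']*z,(v-s['cy'])/s['f']*z,z],-1)
    R=s['T'][:3,:3]; t=s['T'][:3,3]
    W=(P-t)@R; W[z==0]=np.nan; return W
E
python3 - <<'E'
from h import *
for n in('scene','top'):
    s=snap(n); cv2.imwrite(f'pics/{n}0.png',s['pixels']); print(n,s['f'],s['cx'],s['cy'],np.round(s['T'],3).tolist())
o=monitor.get_obs(); print({k:np.round(v,3).tolist() for k,v in o.items()})
E
```

```text
scene 362.6283360984256 320.6856808937086 196.14524906405555 [[0.663, -0.748, 0.019, -0.406], [-0.447, -0.417, -0.791, 0.255], [0.6, 0.517, -0.611, 0.787], [0.0, 0.0, 0.0, 1.0]]
top 448.55908191237097 318.1143151380266 192.6887784930843 [[-0.02, -1.0, -0.003, -0.06], [-0.974, 0.02, -0.223, 0.543], [0.223, -0.002, -0.975, 1.283], [0.0, 0.0, 0.0, 1.0]]
{'t': 0.1, 'joint_positions': [1.085, 0.359, 1.511, -0.0, 1.273, -0.115], 'joint_vel': [0.001, -0.003, -0.003, -0.001, -0.0, 0.001], 'tau': [0.001, -51.636, -27.141, 0.068, 0.028, -0.0], 'ee_pos': [0.217, 0.559, 0.236], 'tcp_rot': [-0.579, -3.087, 0.002], 'contact_force': [0.149, -0.409, 0.214], 'torque': [-0.052, 0.0, -0.015], 'gripper_force': 0.0, 'grip_width': 0.088}
```

View pics/scene0.png

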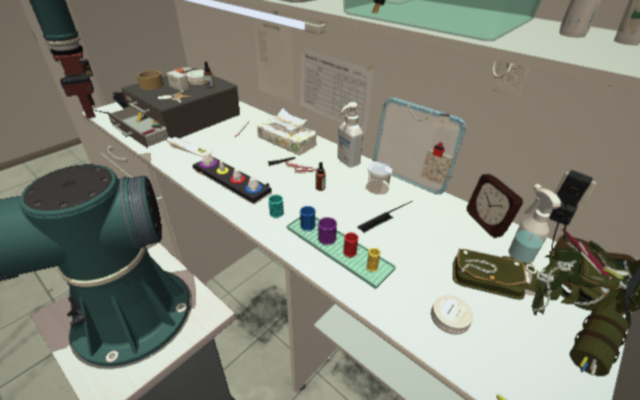

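View pics/top0.png

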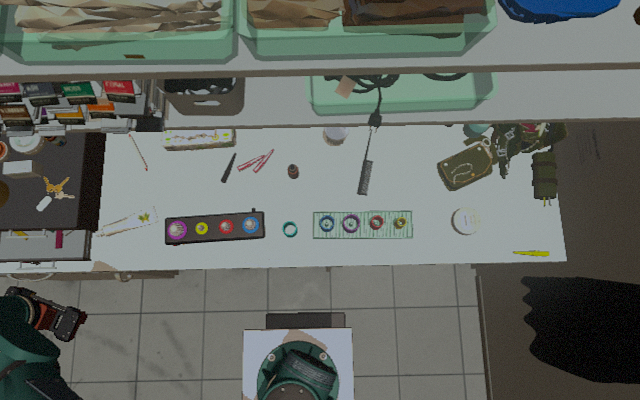

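The top view shows the dark set at (165–265, 225) with discs in the order purple 177, yellow 202, red 226, blue 251. The drying rack holds blue 327, purple 351, red 376 and yellow 401 (row ~223).

The look-alikes are the turquoise tube at (290,229), the yellow item at (530,253) and the bottle on the chest. I'll measure next and check with one crop.

```bash
cat > m.py <<'E'
from h import *
HUE={'yellow':(20,35),'red':(0,8),'blue':(98,122),'purple':(128,165)}
def cmask(s,c):
    h=cv2.cvtColor(s['pixels'],cv2.COLOR_BGR2HSV); lo,hi=HUE[c]
    m=(h[...,0]>=lo)&(h[...,0]<=hi)&(h[...,1]>70)&(h[...,2]>40)
    if c=='red': m|=(h[...,0]>173)&(h[...,1]>70)&(h[...,2]>40)
    return m
def circ(P):
    A=np.c_[2*P,np.ones(len(P))]; b=(P**2).sum(1); x=np.linalg.lstsq(A,b,rcond=None)[0]; return x[:2],np.sqrt(x[2]+x[:2]@x[:2])
def plane(s,uv,z):
    R=s['T'][:3,:3]; C=-R.T@s['T'][:3,3]
    d=np.c_[(uv[:,0]-s['cx'])/s['f'],(uv[:,1]-s['cy'])/s['f'],np.ones(len(uv))]@R
    return (C+d*((z-C[2])/d[:,2])[:,None])[:,:2]
E
python3 - <<'E'
from m import *
s=snap('top'); W=pts(s)
cv2.imwrite('pics/crop.png',cv2.resize(s['pixels'][195:260,155:420],None,fx=3,fy=3,interpolation=cv2.INTER_CUBIC))
for w,(u0,u1) in {'post':(160,270),'roll':(310,415)}.items():
  for c in HUE:
    m=cmask(s,c); m[:, :u0]=0; m[:,u1:]=0; m[:205]=0; m[245:]=0
    n,l,st,ce=cv2.connectedComponentsWithStats(m.astype(np.uint8)); k=1+st[1:,4].argmax(); m=l==k
    P=W[m]; zl=.025 if w=='post' else .067
    (cu,cv),r=cv2.minEnclosingCircle(np.argwhere(m)[:,::-1].astype(np.float32))
    top=P[abs(P[:,2]-zl)<.006]
    e,re=cv2.minEnclosingCircle((top[:,:2]*1000).astype(np.float32)) if len(top)>3 else ((0,0),0)
    print(w,c,st[k],np.round([cu,cv,r],1),np.round(np.nanpercentile(P[:,2],[5,50,95]),3),'plane',plane(s,np.array([[cu,cv]]),zl).round(4),'depth',len(top),np.round(e,1),round(re,1))
for n,(u,v) in dict(bottle=(293,171),pot=(466,221),turq=(290,229),shelf=(300,100),base=(165,240),base2=(264,213),rack=(314,236),rack2=(412,213)).items(): print(n,W[v,u].round(3))
E
```

```text
post yellow [195 222  13  13 110] [201.2 228.    6.5] [0.02  0.025 0.031] plane [[0.4477 0.2853]] depth 101 [447.5 286.9] 20.9
post red [218 219  16  15 132] [225.8 226.1   7.8] [0.02  0.026 0.034] plane [[0.452  0.2109]] depth 118 [452.3 211.8] 23.6
post blue [242 216  17  17 134] [250.2 224.5   8.6] [0.02  0.025 0.031] plane [[0.4553 0.1371]] depth 124 [455.6 137.9] 26.6
post purple [167 220  20  20 159] [176.5 229.5  10.1] [0.02  0.026 0.031] plane [[0.4446 0.3598]] depth 149 [443.8 359.6] 30.9
roll yellow [395 217  12  12  79] [400.3 222.7   6.3] [0.018 0.056 0.071] plane [[ 0.445  -0.3103]] depth 32 [ 449.1 -313.8] 14.2
roll red [370 215  14  15  94] [376.  222.    7.3] [0.015 0.053 0.071] plane [[ 0.4485 -0.239 ]] depth 38 [ 451.7 -243. ] 17.4
roll blue [320 215  15  17 111] [327.  223.    8.2] [0.017 0.056 0.073] plane [[ 0.4485 -0.095 ]] depth 43 [452.4 -95.4] 21.3
roll purple [344 214  16  17  59] [351.2 222.4   8.5] [0.041 0.065 0.07 ] plane [[ 0.4487 -0.166 ]] depth 37 [ 450.3 -168. ] 24.4
bottle [0.608 0.003 0.071]
pot [ 0.452 -0.516  0.028]
turq [0.443 0.018 0.001]
shelf [ 0.63  -0.037  0.524]
base [0.414 0.395 0.017]
base2 [0.492 0.097 0.014]
rack [ 0.418 -0.056  0.014]
rack2 [ 0.482 -0.358  0.015]
```

View pics/crop.png

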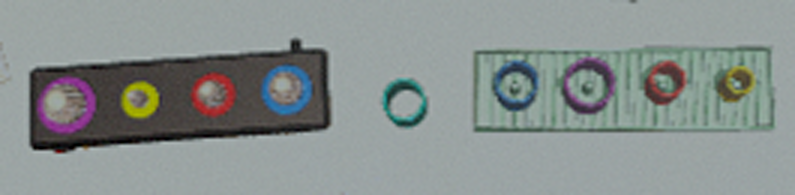

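The crop confirms four rollers on the rack and four discs on the set; turquoise is left out. First I'll turn the tool so the fingers close along world x.

>>> play_rows --moves '[0,0,0,0,0,8.58,1,0,0,0,0,0,8.58,1,0,0,0,0,0,8.58,1,0,0,0,0,0,8.58,1,0,0,0,0,0,8.58,1,0,0,0,0,0,8.58,1,0,0,0,0,0,8.58,1,0,0,0,0,0,8.58,1,0,0,0,0,0,0,1,0,0,0,0,0,0,1]' --force 15

```text
t: 1.15
ee_pos: [0.2173, 0.5591, 0.2364]
tcp_rot: [2.215, 2.228, -0.001]
contact_force: [0.1, 0.0, -0.1]
grip_width: 0.0876
gripper_force: 0.0
```

>>> play_rows --moves '[-40,46,0,0,0,0,1,-40,46,0,0,0,0,1,-40,46,0,0,0,0,1,-40,46,0,0,0,0,1,-40,48,0,0,0,0,1,-48,0,6,0,0,0,1,-48,0,6,0,0,0,1,-48,0,6,0,0,0,1,-48,0,6,0,0,0,1,-48,0,6,0,0,0,1,-48,0,6,0,0,0,1,-48,0,6,0,0,0,1]'

```text
t: 2.35
ee_pos: [0.4075, 0.0586, 0.1947]
tcp_rot: [2.214, 2.228, 0.001]
contact_force: [0.6, -0.6, -0.4]
grip_width: 0.0876
gripper_force: 0.0
```

>>> play_rows --moves '[-48,0,6,0,0,0,1,-48,0,6,0,0,0,1,-48,0,6,0,0,0,1,-48,0,6,0,0,0,1,-48,0,6,0,0,0,1,-48,0,6,0,0,0,1,-40,0,6,0,0,0,1,-7,0,6,0,0,0,1,0,0,0,0,0,0,1,0,0,0,0,0,0,1,0,0,0,0,0,0,1]'

```text
t: 3.45
ee_pos: [0.4082, -0.2729, 0.1468]
tcp_rot: [-2.216, -2.226, -0.0]
contact_force: [0.0, 0.1, 0.1]
grip_width: 0.0879
gripper_force: 0.0
```

```bash
cat >> h.py <<'E'
def pose():
    from scipy.spatial.transform import Rotation as Ro
    o=monitor.get_obs(); print('t',o['t'],'tcp',(np.array(o['ee_pos'])*1000).round(1),'F',np.round(o['contact_force'],1),'w',round(o['grip_width']*1000,1)); print(Ro.from_rotvec(o['tcp_rot']).as_matrix().round(4).tolist())
E
python3 - <<'E'
from m import *
pose(); s=snap('scene'); cv2.imwrite('pics/s1.png',s['pixels'][150:350,200:520].repeat(2,0).repeat(2,1))
# scene-view rim check: rim planes z=.067
for c in HUE:
    m=cmask(s,c); W=pts(s); ok=m&(abs(W[...,1]+.2)<.16)&(abs(W[...,0]-.45)<.05)&(W[...,2]>.02)&(W[...,2]<.075)
    P=W[ok&(W[...,2]<.058)&(W[...,2]>.03)]
    print(c,len(P),*[x if np.isscalar(x) else x.round(4) for x in circ(P[:,:2])])
E
```

```text
t 3.45 tcp [ 408.2 -272.9  146.8] F [0.  0.1 0.1] w 87.9
[[-0.0043, 1.0, -0.0005], [1.0, 0.0043, 0.0007], [0.0007, -0.0005, -1.0]]
yellow 114 [ 0.4484 -0.3114] 0.012343151195635551
red 147 [ 0.4508 -0.2404] 0.015644619785692385
blue 166 [ 0.4515 -0.0924] 0.019277130138891267
purple 192 [ 0.4495 -0.1643] 0.022816202718774554
```

View pics/s1.png

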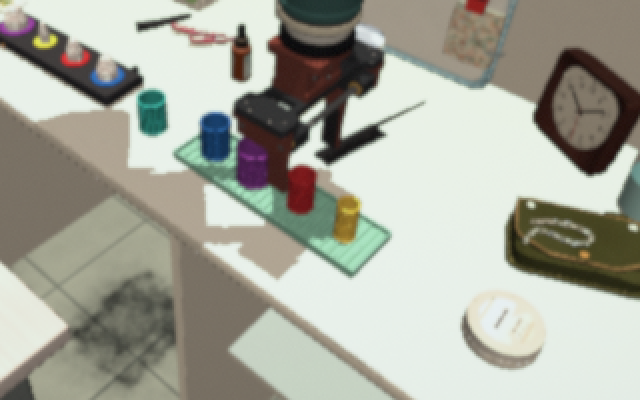

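Rollers stand as expected, with yellow at crop (347,220) and the wax pot clear at (503,328). Next I'll align over yellow, descend and grip.

>>> play_rows --moves '[-20,21,0,0,0,0.25,1,-19,20,0,0,0,0,1,0,0,20,0,0,0,1,0,0,30,0,0,0,1,0,0,30,0,0,0,1,0,0,20,0,0,0,1,0,0,0,0,0,0,0.2,0,0,0,0,0,0,0.2,0,0,0,0,0,0,0.2,0,0,0,0,0,0,0.2,0,0,0,0,0,0,0.2,0,0,0,0,0,0,0.2]'

```text
t: 4.7
ee_pos: [0.4497, -0.314, 0.0474]
tcp_rot: [2.223, 2.218, -0.0]
contact_force: [-0.8, -0.2, -0.4]
grip_width: 0.0435
gripper_force: 0.0
```

```bash
python3 - <<'E'
from m import *
pose()
E
```

```text
t 4.7 tcp [ 449.7 -314.    47.4] F [-0.8 -0.2 -0.4] w 43.5
[[0.0024, 1.0, 0.0009], [1.0, -0.0024, -0.0009], [-0.0009, 0.0009, -1.0]]
```

>>> play_rows --moves '[0,0,0,0,0,0,0,0,0,0,0,0,0,0,0,0,0,0,0,0,0,0,0,0,0,0,0,0,0,0,0,0,0,0,0]'

```text
t: 5.2
ee_pos: [0.4494, -0.3138, 0.0468]
tcp_rot: [2.224, 2.219, -0.0]
contact_force: [-0.3, 0.5, 2.3]
grip_width: 0.027
gripper_force: 15.0
```

```bash
python3 - <<'E'
from m import *
pose()
s=snap('scene'); W=pts(s)
c='yellow'; m=cmask(s,c)&(abs(W[...,1]+.31)<.04)&(abs(W[...,0]-.45)<.04)&(W[...,2]>.012)
print(m.sum(),np.round(circ(W[m&(W[...,2]<.06)][:,:2])[0],4))
E
```

```text
t 5.2 tcp [ 449.4 -313.8   46.8] F [-0.3  0.5  2.3] w 27.0
[[0.0024, 1.0, 0.0], [1.0, -0.0024, -0.0002], [-0.0002, 0.0, -1.0]]
110 [ 0.4474 -0.3109]
```

>>> play_rows --moves '[0,0,-20,0,0,0,0,0,0,-40,0,0,0,0,0,0,-40,0,0,0,0,30,0,0,0,0,0,0,45,0,0,0,0,0,0,45,0,0,0,0,0,0,45,0,0,0,0,0,0,45,0,0,0,0,0,0,45,0,0,0,0,0,0,45,0,0,0,0,0,0,45,0,0,0,0,0,0,45,0,0,0,0,0,0]'

```text
t: 6.45
ee_pos: [0.4499, 0.0781, 0.1466]
tcp_rot: [2.224, 2.219, -0.0]
contact_force: [-0.3, 0.0, -0.4]
grip_width: 0.0271
gripper_force: 15.0
```

>>> play_rows --moves '[45,0,0,0,0,0,0,45,0,0,0,0,0,0,45,-1,0,0,0,0,0,45,-1,0,0,0,0,0,29,-1,0,0,0,0,0,0,0,0,0,0,0,0,0,0,0,0,0,0,0,0,0,0,0,0,0,0]'

```text
t: 7.25
ee_pos: [0.4474, 0.2843, 0.1463]
tcp_rot: [-2.224, -2.218, 0.002]
contact_force: [0.7, 0.2, -0.8]
grip_width: 0.0269
gripper_force: 15.0
```

```bash
cat >> m.py <<'E'
def held(c,y):
    """top-view centre of the held roller / posts seen in the scene view"""
    pose()
    for n in('top','scene'):
        s=snap(n); W=pts(s); m=cmask(s,c)&(abs(W[...,1]-y)<.045)&(abs(W[...,0]-.45)<.05)
        h=m&(W[...,2]>.07); p=m&(W[...,2]<.03)&(W[...,2]>.02)
        for l,k in(('roller',h),('disc',p)):
            P=W[k]
            if len(P)>8: print(n,l,len(P),'z',np.percentile(P[:,2],[3,97]).round(3),'circ',circ(P[:,:2])[0].round(4),round(circ(P[:,:2])[1],4),'y rng',np.percentile(P[:,1],[2,98]).round(4))
    return s
E
python3 - <<'E'
from m import *
s=held('yellow',.2855); cv2.imwrite('pics/s2.png',cv2.resize(s['pixels'][110:220,160:320],None,fx=4,fy=4,interpolation=cv2.INTER_CUBIC))
E
```

```text
t 7.25 tcp [447.4 284.3 146.3] F [ 0.7  0.2 -0.8] w 26.9
[[0.0028, 1.0, -0.001], [1.0, -0.0028, -0.001], [-0.001, -0.001, -1.0]]
top roller 67 z [0.117 0.251] circ [0.4434 0.2593] 0.0197 y rng [0.2499 0.2904]
top disc 78 z [0.021 0.03 ] circ [0.4483 0.2863] 0.0154 y rng [0.2672 0.3018]
scene roller 146 z [0.118 0.231] circ [0.4412 0.2747] 0.015 y rng [0.2563 0.2996]
scene disc 52 z [0.021 0.027] circ [0.4502 0.2902] 0.0171 y rng [0.2711 0.3094]
```

View pics/s2.png

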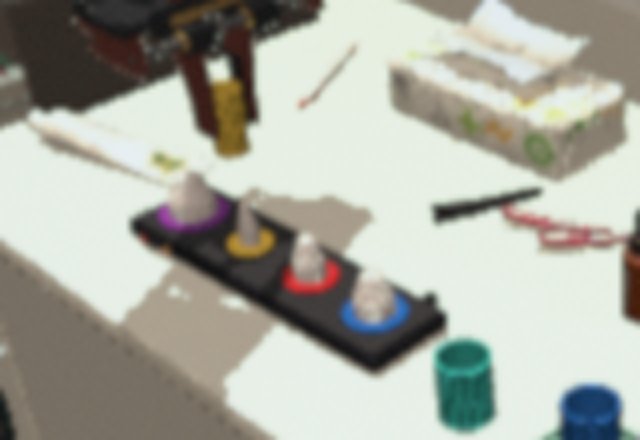

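Yellow is held upright at crop (230,115), above the set; both views give matching relative travel. I'll trim and descend, watching the force.

>>> play_rows --moves '[2,0.5,0,0,0,0,0,0,0,30,0,0,0,0,0,0,20,0,0,0,0,0,0,15,0,0,0,0,0,0,10,0,0,0,0,0,0,5,0,0,0,0,0,0,0,0,0,0,0]'

```text
t: 8.05
ee_pos: [0.4482, 0.287, 0.0663]
tcp_rot: [-2.224, -2.218, 0.001]
contact_force: [-0.1, -0.2, -0.1]
grip_width: 0.0268
gripper_force: 15.0
```

>>> play_rows --moves '[0,0,3,0,0,0,0,0,0,3,0,0,0,0,0,0,0,0,0,0,0]'

```text
t: 8.35
ee_pos: [0.4485, 0.2874, 0.0608]
tcp_rot: [2.224, 2.219, 0.001]
contact_force: [0.4, 0.2, -1.0]
grip_width: 0.0276
gripper_force: 15.0
```

>>> play_rows --moves '[0,0,2,0,0,0,0,0,0,1,0,0,0,0,0,0,0,0,0,0,0]'

```text
t: 8.65
ee_pos: [0.4489, 0.2876, 0.0593]
tcp_rot: [2.223, 2.219, 0.002]
contact_force: [-3.3, -2.4, 15.2]
grip_width: 0.0268
gripper_force: 15.0
```

>>> play_rows --moves '[0,0,0,0,0,0,1,0,0,0,0,0,0,1,0,0,0,0,0,0,1,0,0,0,0,0,0,1,0,0,0,0,0,0,1,0,0,-20,0,0,0,1,0,0,-40,0,0,0,1,0,0,-40,0,0,0,1]'

```text
t: 9.45
ee_pos: [0.4475, 0.2869, 0.1579]
tcp_rot: [-2.223, -2.218, 0.004]
contact_force: [0.7, 0.2, 0.2]
grip_width: 0.0867
gripper_force: 0.0
```

>>> play_rows --moves '[-35,0,0,0,0,0,1,-45,0,0,0,0,0,1,-45,0,0,0,0,0,1,-45,0,0,0,0,0,1,-45,0,0,0,0,0,1,-45,0,0,0,0,0,1,-45,0,0,0,0,0,1,-45,0,0,0,0,0,1,-45,1,0,0,0,0,1,-45,1,0,0,0,0,1,-45,2,0,0,0,0,1,-30,2,0,0,0,0,1]'

```text
t: 10.65
ee_pos: [0.4531, -0.2308, 0.1577]
tcp_rot: [2.225, 2.216, -0.001]
contact_force: [0.5, -0.2, 0.4]
grip_width: 0.0878
gripper_force: 0.0
```

>>> play_rows --moves '[-15,0,0,0,0,0,1,0,0,0,0,0,0,1,0,0,0,0,0,0,1]'

```text
t: 10.95
ee_pos: [0.4525, -0.2414, 0.1574]
tcp_rot: [-2.223, -2.217, -0.0]
contact_force: [0.1, -0.1, -0.4]
grip_width: 0.0879
gripper_force: 0.0
```

```bash
python3 - <<'E'
from m import *
pose()
s=snap('top'); W=pts(s); m=cmask(s,'yellow')&(abs(W[...,1]-.2855)<.04)&(abs(W[...,0]-.45)<.05)
P=W[m]; print(np.percentile(P[:,2],[5,50,97]).round(3)); t=P[P[:,2]>.07]; print(len(t),cv2.minEnclosingCircle((t[:,:2]*1000).astype(np.float32)))
E
```

```text
t 10.95 tcp [ 452.5 -241.4  157.4] F [ 0.1 -0.1 -0.4] w 87.9
[[0.0026, 1.0, -0.0011], [1.0, -0.0026, 0.0014], [0.0014, -0.0011, -1.0]]
[0.02  0.075 0.085]
16 ((452.44732666015625, 290.1466064453125), 10.232919692993164)
```

>>> play_rows --moves '[-1.5,-1,20,0,0,0,1,0,0,40,0,0,0,1,0,0,30,0,0,0,1,0,0,20,0,0,0,0.6,0,0,0,0,0,0,0,0,0,0,0,0,0,0,0,0,0,0,0,0,0,0,0,0,0,0,0,0,0,0,0,0,0,0,0,0,0,0,0,0,0,0,0,0,0,0,0,0,0,0,0,0,0,0,0,0]'

```text
t: 12.2
ee_pos: [0.4524, -0.2445, 0.0482]
tcp_rot: [2.224, 2.218, 0.0]
contact_force: [-0.3, 0.4, 6.9]
grip_width: 0.0336
gripper_force: 15.0
```

>>> play_rows --moves '[0,0,-20,0,0,0,0,0,0,-40,0,0,0,0,0,0,-40,0,0,0,0,30,0,0,0,0,0,0,45,0,0,0,0,0,0,45,0,0,0,0,0,0,45,0,0,0,0,0,0,45,0,0,0,0,0,0,45,0,0,0,0,0,0,45,0,0,0,0,0,0,45,0,0,0,0,0,0,45,0,0,0,0,0,0]'

```text
t: 13.4
ee_pos: [0.4525, 0.1475, 0.1476]
tcp_rot: [2.224, 2.219, -0.0]
contact_force: [0.9, -0.6, -0.9]
grip_width: 0.0334
gripper_force: 15.0
```

>>> play_rows --moves '[40,-1,0,0,0,0,0,24,-1,0,0,0,0,0,0,0,0,0,0,0,0,0,0,0,0,0,0,0,0,0,0,0,0,0,0]'

```text
t: 13.9
ee_pos: [0.4509, 0.2087, 0.1474]
tcp_rot: [-2.225, -2.218, 0.002]
contact_force: [-0.1, -0.2, -0.6]
grip_width: 0.0336
gripper_force: 15.0
```

```bash
python3 - <<'E'
from m import *
s=held('red',.2117)
E
```

```text
t 13.9 tcp [450.9 208.7 147.4] F [-0.1 -0.2 -0.6] w 33.6
[[0.003, 1.0, -0.0008], [1.0, -0.003, -0.0008], [-0.0008, -0.0008, -1.0]]
top roller 64 z [0.113 0.308] circ [0.4254 0.2066] 0.0305 y rng [0.1738 0.2393]
top disc 69 z [0.021 0.029] circ [0.452  0.2099] 0.0185 y rng [0.1887 0.2192]
scene roller 799 z [0.122 0.305] circ [0.4378 0.2082] 0.0256 y rng [0.1776 0.2282]
scene disc 87 z [0.021 0.028] circ [0.4541 0.2166] 0.0215 y rng [0.1908 0.241 ]
```

>>> play_rows --moves '[1.5,0.8,0,0,0,0,0,0,0,30,0,0,0,0,0,0,20,0,0,0,0,0,0,13,0,0,0,0,0,0,8,0,0,0,0,0,0,4,0,0,0,0,0,0,0,0,0,0,0]'

```text
t: 14.7
ee_pos: [0.4523, 0.2109, 0.0726]
tcp_rot: [2.224, 2.218, -0.0]
contact_force: [1.3, -1.9, -1.7]
grip_width: 0.034
gripper_force: 15.0
```

>>> play_rows --moves '[0,0,4,0,0,0,0,0,0,4,0,0,0,0,0,0,2,0,0,0,0,0,0,1,0,0,0,0,0,0,0,0,0,0,0]'

```text
t: 15.2
ee_pos: [0.4527, 0.2113, 0.0618]
tcp_rot: [2.223, 2.218, 0.001]
contact_force: [3.7, -4.2, -0.9]
grip_width: 0.0337
gripper_force: 15.0
```

>>> play_rows --moves '[-0.5,0.5,2,0,0,0,0,0,0,1,0,0,0,0,0,0,0,0,0,0,0]'

```text
t: 15.5
ee_pos: [0.4529, 0.2113, 0.0601]
tcp_rot: [2.225, 2.218, 0.002]
contact_force: [-0.4, -2.8, 17.2]
grip_width: 0.0336
gripper_force: 15.0
```

>>> play_rows --moves '[0,0,0,0,0,0,1,0,0,0,0,0,0,1,0,0,0,0,0,0,1,0,0,0,0,0,0,1,0,0,0,0,0,0,1,0,0,-20,0,0,0,1,0,0,-40,0,0,0,1,0,0,-40,0,0,0,1]'

```text
t: 16.3
ee_pos: [0.4514, 0.2105, 0.159]
tcp_rot: [-2.223, -2.218, 0.004]
contact_force: [0.3, 0.3, -1.0]
grip_width: 0.0879
gripper_force: 0.0
```

>>> play_rows --moves '[-30,0,0,0,0,0,1,-45,0,0,0,0,0,1,-45,0,0,0,0,0,1,-45,0,0,0,0,0,1,-45,0,0,0,0,0,1,-45,0,0,0,0,0,1,-45,0,0,0,0,0,1,-45,0,0,0,0,0,1,-33,0,0,0,0,0,1,0,0,0,0,0,0,1,0,0,0,0,0,0,1]'

```text
t: 17.4
ee_pos: [0.4511, -0.1674, 0.1584]
tcp_rot: [-2.226, -2.216, -0.0]
contact_force: [0.5, 0.8, -0.1]
grip_width: 0.0878
gripper_force: 0.0
```

>>> play_rows --moves '[0,-0.5,20,0,0,0,1,0,0,40,0,0,0,1,0,0,30,0,0,0,1,0,0,20,0,0,0,0.8,0,0,0,0,0,0,0.2,0,0,0,0,0,0,0,0,0,0,0,0,0,0,0,0,0,0,0,0,0,0,0,0,0,0,0,0,0,0,0,0,0,0,0,0,0,0,0,0,0,0]'

```text
t: 18.5
ee_pos: [0.4519, -0.1674, 0.0498]
tcp_rot: [2.223, 2.217, 0.001]
contact_force: [0.5, 1.6, 7.2]
grip_width: 0.0483
gripper_force: 15.0
```

```bash
python3 - <<'E'
from m import *
pose()
E
```

```text
t 18.5 tcp [ 451.9 -167.4   49.8] F [0.5 1.6 7.2] w 48.3
[[0.0028, 1.0, 0.002], [1.0, -0.0028, -0.0008], [-0.0008, 0.002, -1.0]]
```

>>> play_rows --moves '[0,0,-20,0,0,0,0,0,0,-40,0,0,0,0,0,0,-40,0,0,0,0,30,0,0,0,0,0,0,45,0,0,0,0,0,0,45,0,0,0,0,0,0,45,0,0,0,0,0,0,45,0,0,0,0,0,0,45,0,0,0,0,0,0,45,0,0,0,0,0,0,45,0,0,0,0,0,0,45,0,0,0,0,0,0]'

```text
t: 19.7
ee_pos: [0.4517, 0.2246, 0.1491]
tcp_rot: [2.224, 2.218, 0.001]
contact_force: [1.5, 0.3, -0.1]
grip_width: 0.048
gripper_force: 15.0
```

>>> play_rows --moves '[45,-2,0,0,0,0,0,45,-2,0,0,0,0,0,30,-2.5,0,0,0,0,0,18,-2,0,0,0,0,0,0,0,0,0,0,0,0,0,0,0,0,0,0,0,0,0,0,0,0,0,0]'

```text
t: 20.4
ee_pos: [0.4437, 0.3593, 0.1485]
tcp_rot: [2.225, 2.217, -0.002]
contact_force: [-0.1, -0.3, -0.4]
grip_width: 0.0481
gripper_force: 15.0
```

```bash
python3 - <<'E'
from m import *
s=held('purple',.3595)
E
```

```text
t 20.4 tcp [443.7 359.3 148.5] F [-0.1 -0.3 -0.4] w 48.1
[[0.0035, 1.0, -0.0007], [1.0, -0.0035, -0.0011], [-0.0011, -0.0007, -1.0]]
top roller 82 z [0.115 0.168] circ [0.4413 0.3583] 0.0229 y rng [0.335 0.379]
top disc 123 z [0.021 0.029] circ [0.4473 0.3622] 0.0282 y rng [0.3304 0.3906]
scene roller 263 z [0.12  0.167] circ [0.4419 0.3616] 0.0228 y rng [0.3372 0.3853]
scene disc 58 z [0.021 0.027] circ [0.442  0.3605] 0.0239 y rng [0.3333 0.3828]
```

>>> play_rows --moves '[0.5,0.5,0,0,0,0,0,0,0,30,0,0,0,0,0,0,20,0,0,0,0,0,0,13,0,0,0,0,0,0,8,0,0,0,0,0,0,4,0,0,0,0,0,0,0,0,0,0,0]'

```text
t: 21.2
ee_pos: [0.4449, 0.3606, 0.0735]
tcp_rot: [2.223, 2.218, -0.001]
contact_force: [2.6, -4.4, -3.4]
grip_width: 0.0487
gripper_force: 15.0
```

>>> play_rows --moves '[0,0,3,0,0,0,0,0,0,3,0,0,0,0,0,0,2,0,0,0,0,0,0,0,0,0,0,0]'

```text
t: 21.6
ee_pos: [0.4449, 0.3614, 0.0658]
tcp_rot: [2.223, 2.219, 0.001]
contact_force: [3.8, -4.6, 0.4]
grip_width: 0.0481
gripper_force: 15.0
```

Same slight lateral push (+x, −y) as on red, so I'll ease that way while pressing down.

>>> play_rows --moves '[-0.5,0.5,2,0,0,0,0,0,0,2,0,0,0,0,0,0,1,0,0,0,0,0,0,1,0,0,0,0,0,0,0,0,0,0,0]'

```text
t: 22.1
ee_pos: [0.4453, 0.3609, 0.0613]
tcp_rot: [2.224, 2.218, 0.002]
contact_force: [-0.2, -7.5, 17.7]
grip_width: 0.0482
gripper_force: 15.0
```

>>> play_rows --moves '[0,0,0,0,0,0,1,0,0,0,0,0,0,1,0,0,0,0,0,0,1,0,0,0,0,0,0,1,0,0,0,0,0,0,1,0,0,-20,0,0,0,1,0,0,-40,0,0,0,1,0,0,-40,0,0,0,1]'

```text
t: 22.9
ee_pos: [0.4439, 0.3604, 0.1598]
tcp_rot: [-2.224, -2.218, 0.004]
contact_force: [0.4, -0.6, 0.3]
grip_width: 0.0881
gripper_force: 0.0
```

>>> play_rows --moves '[-30,0,0,0,0,0,1,-45,0,0,0,0,0,1,-45,0,0,0,0,0,1,-45,0,0,0,0,0,1,-45,0,0,0,0,0,1,-45,0,0,0,0,0,1,-45,1,0,0,0,0,1,-45,2,0,0,0,0,1,-45,3,0,0,0,0,1,-40,3,0,0,0,0,1,-25,1,0,0,0,0,1,0,0,0,0,0,0,1]'

```text
t: 24.1
ee_pos: [0.4544, -0.0971, 0.1598]
tcp_rot: [2.227, 2.214, -0.0]
contact_force: [-0.5, 1.2, 0.5]
grip_width: 0.0878
gripper_force: 0.0
```

```bash
python3 - <<'E'
from m import *
pose()
E
```

```text
t 24.1 tcp [454.4 -97.1 159.8] F [-0.5  1.2  0.5] w 87.8
[[0.006, 1.0, 0.001], [1.0, -0.006, -0.0011], [-0.0011, 0.001, -1.0]]
```

>>> play_rows --moves '[1,-1.5,20,0,0,0,1,0,0,40,0,0,0,1,0,0,30,0,0,0,1,0,0,21,0,0,0,0.8,0,0,0,0,0,0,0.2,0,0,0,0,0,0,0,0,0,0,0,0,0,0,0,0,0,0,0,0,0,0,0,0,0,0,0,0,0,0,0,0,0,0,0,0,0,0,0,0,0,0]'

```text
t: 25.2
ee_pos: [0.4529, -0.0934, 0.0495]
tcp_rot: [2.223, 2.218, 0.001]
contact_force: [-0.2, 1.7, 7.6]
grip_width: 0.0403
gripper_force: 15.0
```

```bash
python3 - <<'E'
from m import *
pose()
E
```

```text
t 25.2 tcp [452.9 -93.4  49.5] F [-0.2  1.7  7.6] w 40.3
[[0.0026, 1.0, 0.0015], [1.0, -0.0026, -0.0005], [-0.0005, 0.0015, -1.0]]
```

>>> play_rows --moves '[0,0,-20,0,0,0,0,0,0,-40,0,0,0,0,0,0,-40,0,0,0,0,30,0,0,0,0,0,0,45,0,0,0,0,0,0,45,1,0,0,0,0,0,45,1,0,0,0,0,0,40,1,0,0,0,0,0,28,0,0,0,0,0,0,0,0,0,0,0,0,0,0,0,0,0,0,0]'

```text
schema error: expected a multiple of 7 numbers
```

```bash
python3 - <<'E'
from m import *
s=held('blue',.1378)
E
```

```text
t 25.2 tcp [452.9 -93.4  49.5] F [-0.2  1.7  7.6] w 40.3
[[0.0026, 1.0, 0.0015], [1.0, -0.0026, -0.0005], [-0.0005, 0.0015, -1.0]]
scene disc 83 z [0.021 0.026] circ [0.4572 0.1414] 0.0237 y rng [0.1153 0.1642]
```

>>> play_rows --moves '[0,0,-20,0,0,0,0,0,0,-40,0,0,0,0,0,0,-40,0,0,0,0,30,0,0,0,0,0,0,45,0,0,0,0,0,0,45,1,0,0,0,0,0,45,1,0,0,0,0,0,40,1,0,0,0,0,0,28,0,0,0,0,0,0,0,0,0,0,0,0,0,0,0,0,0,0,0,0]'

```text
t: 26.4
ee_pos: [0.4555, 0.1399, 0.1486]
tcp_rot: [2.222, 2.221, -0.001]
contact_force: [0.2, 0.1, -0.6]
grip_width: 0.04
gripper_force: 15.0
```

```bash
python3 - <<'E'
from m import *
s=held('blue',.1378)
E
```

```text
t 26.4 tcp [455.5 139.9 148.6] F [ 0.2  0.1 -0.6] w 40.0
[[0.0005, 1.0, -0.0003], [1.0, -0.0005, -0.0006], [-0.0006, -0.0003, -1.0]]
top roller 30 z [0.114 0.282] circ [0.428 0.142] 0.0358 y rng [0.1069 0.1446]
top disc 54 z [0.021 0.029] circ [0.4553 0.135 ] 0.0201 y rng [0.113  0.1373]
scene roller 242 z [0.118 0.167] circ [0.4534 0.1401] 0.0196 y rng [0.1188 0.1598]
scene disc 81 z [0.021 0.027] circ [0.4567 0.1401] 0.0236 y rng [0.1143 0.1635]
```

>>> play_rows --moves '[-0.7,0.5,0,0,0,0,0,0,0,30,0,0,0,0,0,0,20,0,0,0,0,0,0,13,0,0,0,0,0,0,8,0,0,0,0,0,0,4,0,0,0,0,0,0,0,0,0,0,0]'

```text
t: 27.2
ee_pos: [0.4563, 0.1387, 0.0735]
tcp_rot: [-2.225, -2.218, 0.001]
contact_force: [-0.8, 0.1, -0.7]
grip_width: 0.04
gripper_force: 15.0
```

>>> play_rows --moves '[0,0,3,0,0,0,0,0,0,3,0,0,0,0,0,0,2,0,0,0,0,0,0,2,0,0,0,0,0,0,1,0,0,0,0,0,0,1,0,0,0,0,0,0,0,0,0,0,0]'

```text
t: 27.9
ee_pos: [0.4562, 0.1392, 0.0624]
tcp_rot: [2.224, 2.219, 0.0]
contact_force: [-2.2, -0.4, 9.7]
grip_width: 0.0401
gripper_force: 15.0
```

>>> play_rows --moves '[0,0,1,0,0,0,0,0,0,0,0,0,0,0]'

```text
t: 28.1
ee_pos: [0.4562, 0.1392, 0.0619]
tcp_rot: [2.223, 2.219, 0.0]
contact_force: [-3.6, 0.7, 16.5]
grip_width: 0.0401
gripper_force: 15.0
```

>>> play_rows --moves '[0,0,0,0,0,0,1,0,0,0,0,0,0,1,0,0,0,0,0,0,1,0,0,0,0,0,0,1,0,0,0,0,0,0,1,0,0,-20,0,0,0,1,0,0,-40,0,0,0,1,0,0,-40,0,0,0,1,-45,0,0,0,0,0,1,-45,0,0,0,0,0,1,-45,0,0,0,0,0,1]'

```text
t: 29.2
ee_pos: [0.4561, 0.003, 0.1612]
tcp_rot: [2.221, 2.22, 0.001]
contact_force: [1.4, -0.9, -0.4]
grip_width: 0.0879
gripper_force: 0.0
```

>>> play_rows --moves '[-45,0,0,0,0,0,1,-45,0,0,0,0,0,1,-45,0,0,0,0,0,1,-45,0,0,0,0,0,1,0,0,0,0,0,0,1,0,0,0,0,0,0,1]'

```text
t: 29.8
ee_pos: [0.4552, -0.1766, 0.1604]
tcp_rot: [-2.227, -2.215, -0.0]
contact_force: [0.3, 0.9, 0.2]
grip_width: 0.0881
gripper_force: 0.0
```

```bash
python3 - <<'E'
from m import *
pose(); S=snap('scene'); T=snap('top')
a=cv2.resize(S['pixels'][130:220,170:330],(800,450),interpolation=cv2.INTER_CUBIC); b=cv2.resize(T['pixels'][200:250,150:310],(800,250),interpolation=cv2.INTER_CUBIC)
cv2.imwrite('pics/f.png',cv2.resize(np.vstack([a,b]),(680,595)))
for c,p in dict(purple=(.4441,.3594),yellow=(.4479,.2855),red=(.4517,.2117),blue=(.4555,.1378)).items():
  for n,s in(('top',T),('scene',S)):
    W=pts(s); m=cmask(s,c)&(np.hypot(W[...,0]-p[0],W[...,1]-p[1])<.035); P=W[m&(W[...,2]>.035)]; q=P[P[:,2]>.073]
    print(c,n,len(P),'topz',np.percentile(P[:,2],[90,97]).round(4),'circ-off mm',((circ(P[:,:2])[0]-p)*1000).round(1),'rim',(np.array(cv2.minEnclosingCircle((q[:,:2]*1000).astype(np.float32))[0])-1000*np.array(p)).round(1) if len(q)>4 else '')
E
```

```text
t 29.8 tcp [ 455.2 -176.6  160.4] F [0.3 0.9 0.2] w 88.1
[[0.0052, 1.0, -0.0005], [1.0, -0.0052, 0.0005], [0.0005, -0.0005, -1.0]]
purple top 168 topz [0.0816 0.083 ] circ-off mm [-0.3 -1.6] rim [ 0.1 -1.1]
purple scene 222 topz [0.0764 0.0798] circ-off mm [-0.9  2. ] rim [ 1.1 -0.6]
yellow top 102 topz [0.0817 0.0831] circ-off mm [-0.8 -0.2] rim [-0.4  0.7]
yellow scene 127 topz [0.0789 0.0803] circ-off mm [-1.4  3.7] rim [-1.1  3.6]
red top 125 topz [0.0814 0.0841] circ-off mm [-0.8 -1.1] rim [-0.1 -0.5]
red scene 190 topz [0.079  0.0808] circ-off mm [-1.1  2.8] rim [0.1 2.7]
blue top 134 topz [0.0822 0.0841] circ-off mm [-1.  -1.5] rim [ 0.  -1.2]
blue scene 240 topz [0.0788 0.0806] circ-off mm [-1.4  2.4] rim [-0.3  2.4]
```

View pics/f.png

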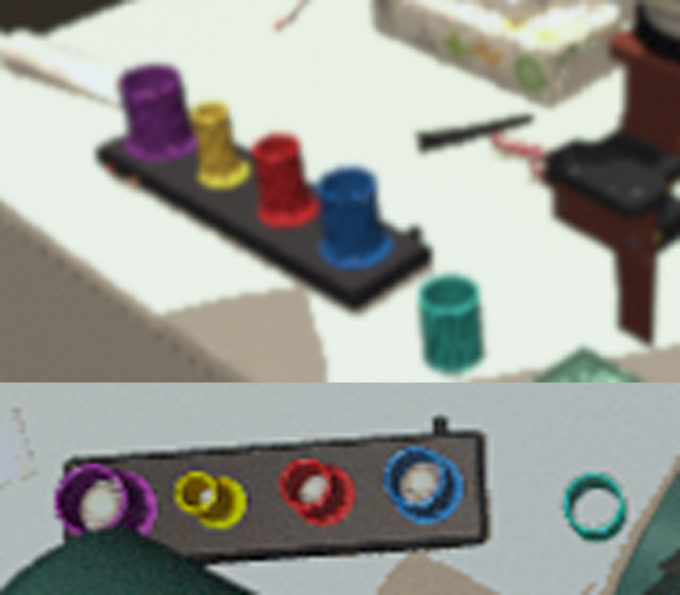

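All four rollers stand upright on discs of their own colour: purple (155,110), yellow (218,145), red (283,180) and blue (350,215). Their tops are at about 80 mm, as expected when fully seated, and the gripper is clear of everything. Handing in.

```bash
python3 -c "
from h import *
print(robot.close_job())"
```

```text
the job is handed in; nothing more can be done
None
```

The job is handed in: all four rollers are on their own-colour posts, upright and pushed fully down (last camera check, t ≈ 30 s of 93 s), and the arm never went near the bottle or the wax pot; the hand-in gave no verdict.

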